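# Lock the bracket's clevis pin with its hairpin clip

## Task

Push the bracket's clevis pin home until its head lies against the blue cheek, then take the hairpin clip by its red grip out of the grey block and slide its straight leg down through the pin's cross hole until the collar sits on the shank and the sprung leg has snapped round it; leave it standing near upright. The pin's screw-in head is set differently each time, so find the hole along the pin by feel: push the pin gently, never press the clip on anything of the bracket with more than 20 N, and leave the jar, the mortar and the beaker where they are.

Things in the scene. Friction and masses are not known exactly. Their poses are not given: they have to be found in the camera images.
- bracket: Clevis bracket fixed to the bench: base plate 90 (x) x 105 (y) x 10 mm, two blue cheeks (44 mm wide, 10 mm thick, outer faces at y = -22 and +22 mm, tops 92 mm above the bench), aluminium holder arm to x = +68 mm, also 92 mm high. Origin on the bench under the middle of the cheeks, z up. A steel pin slides through the cheeks along y, its axis 70 mm above the bench.
- lock_pin (a joint): How far the clevis pin is drawn out towards the bracket's -y (m): 0 = home, head against the cheek (a hard stop); at most 0.032. It slides with a friction of about 5 N plus slight damping (8 N s/m) and stays where it is left. Drawn out, its cross hole lies hidden in the bracket.
- pin_head (a point): Centre of the outer (-y) face of the pin's round steel head, 30 mm in diameter, 8 mm thick, 70 mm above the bench; at y = -30 mm of the bracket when home. Pushing this face to the bracket's +y drives the pin home. Axes parallel to the bracket's.
- clip: Hairpin clip of 6 mm steel wire with a red grip, about 50 g. Origin on the straight leg's axis at the underside of the round collar (14 mm in diameter, 4 mm thick); z up, away from the leg's tip; x from the straight leg to the sprung leg. To fit, its x must lie across the pin (either way round), so that the sprung leg runs down outside the shank.
- clip_grip (a point): Middle of the red grip: 24 mm (clip x) x 12 mm (clip y) x 30 mm high, its underside 23 mm and its top 53 mm above the clip's origin. Grip it across the 12 mm, with the fingertips above its underside.
- clip_arm (a joint): Spread of the clip's sprung leg (rad): 0 = at rest, about 0.1 at the widest part of the shank, at most 0.3; 1.6 N m/rad about clip x = 8, z = 15 mm. Inner side of its throat 6.6 mm from the straight leg's axis at z = -21 mm; flared tip to x = 19, z = -34 mm. It meets the shank with the clip some 23 mm above its seat and passes the widest part at about 11 mm; this takes 4 to 12 N.
- clip_block: Grey parking block fixed to the bench, 60 mm high, foot 62 x 50 mm, body 50 x 44 mm, both centred at x = +8 mm; a slot in its top, 8.4 mm wide, long along x, holds the clip's legs. Origin on the bench under the straight leg. At the start the clip stands in it, collar on the top face, axes parallel to the block's; draw it straight up by 50 mm or more.
- jar: White powder jar, 62 mm in diameter, 83 mm tall, loose, origin under its middle. Leave it alone.
- mortar: Agate mortar, 66 mm in diameter, 30 mm tall, loose, origin under its middle. Leave it alone.
- glass_beaker: Small glass beaker, 45 mm in diameter, 57 mm tall, loose, origin under its middle. Leave it alone.
- clip_tip (a point): Blunt tip of the clip's straight leg, 39 mm below its origin. The pin's cross hole, square, 7.8 mm, goes right through, without chamfer. The shank is rolled about its axis by up to 0.12 rad either way (unmeasured: mouth up to 1.2 mm off along the bracket's x) and turns with 0.04 N m of friction, so a leg that has dipped in can swing it upright. It does not shift along y.
- pin_axis (a point): Point fixed to the bracket on the pin's axis, at y = +40 mm, 70 mm above the bench. Axes parallel to the bracket's: y along the pin. Shank 20 mm in diameter, end 23 mm beyond the hole. The pin has a screw-in head set to another length each time: with the pin home the cross hole lies anywhere within 6.5 mm of this point along y (unmeasured). Seated, the clip's origin lies 10 mm above the axis.

How it is judged:
By the outcome, as a careful person would: the job done as asked, in the order asked, and still so for the second after the job is handed in, with the robot touching nothing.
It also fails if it takes over 64 s, if anything falls off the work surface, if the arm or the gripper's body presses on something with over 40 N, if the wrist force passes 120 N, or if a joint passes its speed limit or range.

## Robot

A 6-joint arm with a two-finger parallel gripper is mounted at the origin on the work surface; the furniture and walls round the work are solid. World frame = base frame: x ahead of the robot, y to its left, z up, the work surface at z = 0. Lengths are in m, angles in rad, forces in N, time in s.
With the tool pointing down it reaches from about 0.375 to 0.9 m from the base axis. Payload 3.1 kg.
Tool frame: the origin (TCP) lies on the centre line of the jaws, within the pads' length; the fingertips stand 14 mm ahead of it and the grasp point (between the pads) lies 5 mm behind it; z points along the fingers, y is the line along which they close (so a half turn about z gives the same grasp; the last joint's range is limited). The gripper opens to 87 mm and grips with 3 to 60 N. Pads are 19 mm wide; open, the fingers measure 117 mm over their backs; the gripper's body (75 mm by 190 mm) begins 51 mm behind the grasp point.
Start: joints at [-1.339, 0.527, 1.433, -0, 1.181, -0.178], TCP at [0.249, -0.573, 0.237] pointing down, gripper open.
Joint ranges: [-3.08, 3.08], [-0.75, 2.2], [0.22, 2.44], [-1.43, 4.57], [0, 2.65], [-2.85, 2.85]. Speed limits (rad/s): [2.79, 2.79, 3.14, 3.14, 3.14, 3.14].

## Interface

Orientations are given as a rotation vector (axis times angle).
In Python, from cell import manip gives the robot as it stands. The module is installed in compiled form; this text tells all that it offers.
- The arm moves only by the tool servo_tool, never from a script. Its argument "rows" is a list of rows, each an object with "slide": the shift along the tool's x, y, z scaled (see below), a list of three; "turn": the turn, a rotation vector about the tool's x, y, z scaled (see below), a list of three; "grip": the gripper's target within -1 to 1 (fully open at 1, half-way at 0, shut at -1). In form: [{"slide": [x, y, z], "turn": [rx, ry, rz], "grip": grip}, ...]. A call has 1 to 20 rows; each row shifts and turns the commanded pose from where the row before left it, along the tool's axes as they then stand; what a row does not reach is not made up. The controller multiplies each number of a shift by 40 mm and each number of a turn by 0.08 rad. A row lasts 1/10 s, in which the tool goes at most 50 mm and 8.59 degrees, less where a joint would pass 70% of its speed; a pose out of reach is approached as far as the arm can. A call with a number of a shift or a turn outside -1 to 1 is refused whole. A call with a gripper value outside its range is refused whole. The fingers move at their own pace and stop on an object; the grip force is fixed at half the most. Time passes only in rows, so rows that do not move let the fingers close. It gives the time, the measured TCP pose, the force, the opening and the grip force at its end, in the units of the state.
- manip.get_state(): the state, without advancing time (a new reading comes with each control period).
- manip.get_image(name): name is "scene" or "side" or "wrist"; returns (picture, depth): 384x512x3 uint8, blue, green, red; 384x512 float32, m along the optical axis (not along the pixel's ray), 0 where there is no reading.
- manip.camera_info(name): a dict with "fx", "fy", "cx", "cy" (pixels), "dist" ([k1, k2, p1, p2, k3] as OpenCV has them; the pictures are not rectified), "pose" (4x4, takes a point from camera to world coordinates); the wrist camera has in their place "T_tool_cam" (4x4, takes a point from camera to tool coordinates, whose origin is the TCP and whose axes are the flange's). Camera axes: x right, y up, looking along -z (the intrinsics and any distortion apply to the point x, -y, -z); pixel columns grow to the right and rows downward; lengths in m; the calibration is good to about 2 mm. A picture is of the moment at which its call begins: read the wrist's pose just before it. camera_info takes no time and is no camera call.
- manip.job_done(): hands the job in; it is judged then, once.
The state is a dict: "t": time; "q": joint angles; "dq": joint speeds; "tau": joint torques, N m; "position": TCP position; "tcp_rot": TCP orientation; "contact_force": force on the tool from outside, world axes, zero at the start; "ft_torque": the same for the moment, N m; "width": finger opening in m; "grasp_force": force on a finger pad.
Only numpy, scipy, OpenCV 4.12 (cv2) and the standard library are available. Lean on these libraries where they do the work, as an engineer would, in place of code of your own. Each camera call takes 0.05 s, during which the arm holds its last target. There are 200 camera calls.

## Working session

There is one attempt and no reset: what is moved stays moved. The work goes in short steps, Python scripts to look and compute and a tool call to move; the robot and the scene stay as the last step left them, time stands still between calls to the robot, and variables do not carry over. Pictures are saved under pics/ and viewed, at most 10 in all, crops included, and the job is handed in when it is done.

Besides the shell and the picture viewer there is one more tool, called after "Call:" as name(argument=value, ...), one argument or row to a line, values as JSON. servo_tool: Moves the arm, as the interface text tells. Shifts and turns lie within -1 to 1; 1 stands for 40 mm of shift or 0.08 rad of turn. Its arguments: {"type":"object","properties":{"rows":{"type":"array","items":{"type":"object","properties":{"slide":{"type":"array","items":{"type":"number"}},"turn":{"type":"array","items":{"type":"number"}},"grip":{"type":"number"}}}}},"required":["rows"]}

```bash
mkdir -p pics; cat > h.py <<'E'
import numpy as np, cv2
from scipy.spatial.transform import Rotation as R
from cell import manip
def cam(name):
    s=manip.get_state(); i=manip.camera_info(name)
    im,d=manip.get_image(name)
    if name=="wrist":
        T=np.eye(4);T[:3,:3]=R.from_rotvec(s["tcp_rot"]).as_matrix();T[:3,3]=s["position"]
        P=T@np.array(i["T_tool_cam"])
    else: P=np.array(i["pose"])
    return im,d,i,P
def rays(i,P,uv):
    K=np.array([[i["fx"],0,i["cx"]],[0,i["fy"],i["cy"]],[0,0,1.]])
    n=cv2.undistortPoints(np.array(uv,float).reshape(-1,1,2),K,np.array(i["dist"],float)).reshape(-1,2)
    return np.c_[n[:,0],-n[:,1],-np.ones(len(n))]
def onplane(i,P,uv,z):
    w=rays(i,P,uv)@P[:3,:3].T; o=P[:3,3]
    return o+w*((z-o[2])/w[:,2])[:,None]
def cloud(d,i,P):
    v,u=np.mgrid[:d.shape[0],:d.shape[1]]
    r=rays(i,P,np.c_[u.ravel(),v.ravel()])*d.ravel()[:,None]
    return (r@P[:3,:3].T+P[:3,3]).reshape(*d.shape,3)
E
python3 - <<'E'
from h import *
a=cam("scene");b=cam("side")
for n,c in(("scene",a),("side",b)):
    np.savez(n,im=c[0],d=c[1],P=c[3]); print(n,c[3].round(3).tolist(),c[2]["fx"])
cv2.imwrite("pics/1.png",cv2.resize(np.vstack([a[0],b[0]]),(800,1200))[:600]) 
cv2.imwrite("pics/2.png",cv2.resize(b[0],(800,600)))
s=manip.get_state();print(s["t"],s["position"],s["tcp_rot"],s["contact_force"])
print(manip.camera_info("wrist"))
E
```

```text
scene [[0.719, 0.27, -0.64, -0.251], [-0.694, 0.31, -0.649, -0.821], [0.023, 0.912, 0.411, 0.583], [0.0, 0.0, 0.0, 1.0]] 463.8381837566433
side [[0.655, -0.501, 0.566, 1.033], [0.756, 0.439, -0.486, -0.451], [-0.005, 0.746, 0.666, 0.685], [0.0, 0.0, 0.0, 1.0]] 407.12292395904586
0.1 [ 0.24888679 -0.57261111  0.2356489 ] [-3.07393983e+00 -6.38814464e-01  8.83562307e-05] [0.28065275 0.59246807 1.14371795]
{'fx': 317.4714658119511, 'fy': 317.4714658119511, 'cx': 255.2006642711364, 'cy': 191.54272379679693, 'dist': array([-0.02537553,  0.        ,  0.        ,  0.        ,  0.        ]), 'T_tool_cam': array([[-1.43814719e-04,  9.61611624e-01,  2.74414036e-01,
         7.34528241e-02],
       [ 9.99999794e-01,  3.09836754e-04, -5.61661993e-04,
         8.07338904e-04],
       [-6.25124256e-04,  2.74413899e-01, -9.61611471e-01,
        -1.48510695e-01],
       [ 0.00000000e+00,  0.00000000e+00,  0.00000000e+00,
         1.00000000e+00]])}
```

View pics/1.png

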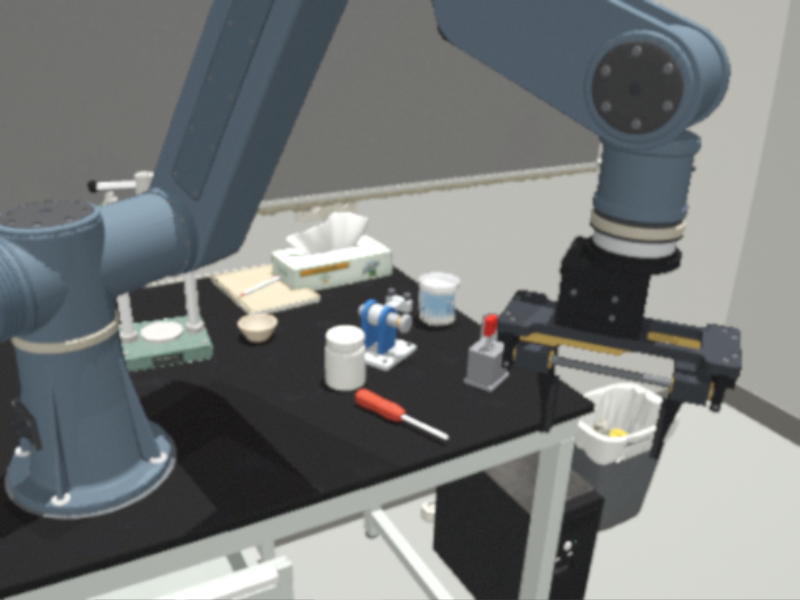

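View pics/2.png

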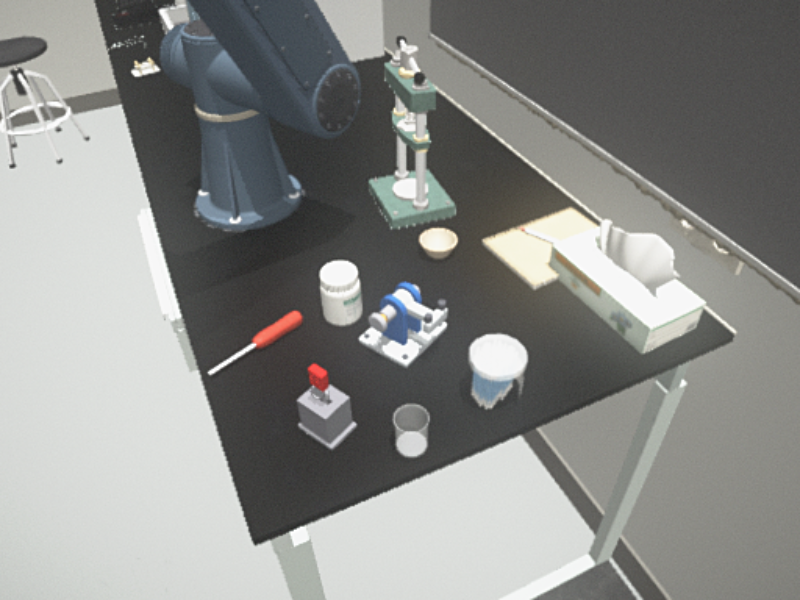

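The scene shows the jar near (345,357), the bracket at (380,330) with its pin head on the left, and the block with the red grip at (488,345). In the side view the bracket is at (405,320), the block at (325,410) and the beaker at (411,430). I'll get rough positions next.

```bash
cat > m.py <<'E'
from h import *
for n in("side","scene"):
    z=np.load(n+".npz");im,d,P=z["im"],z["d"],z["P"];i=manip.camera_info(n)
    C=cloud(d,i,P);hsv=cv2.cvtColor(im,cv2.COLOR_BGR2HSV);H,S,V=cv2.split(hsv)
    reg=(d>0)&(C[...,2]>0.005)&(C[...,2]<.13)&(C[...,0]>.2)&(C[...,0]<.9)
    def st(nm,m):
        q=C[m]
        if len(q)<5: return
        r=cv2.minAreaRect(q[:,:2].astype(np.float32)*1000)
        print(n,nm,len(q),q.mean(0).round(4),"z",np.percentile(q[:,2],[2,98]).round(3),"rect mm",np.round(r[0]),np.round(r[1]),round(r[2],1))
    st("blue",reg&(H>105)&(H<125)&(S>170)&(V>60))
    red=reg&((H<6)|(H>174))&(S>170)
    nl,lab=cv2.connectedComponents(red.astype(np.uint8))
    for k in range(1,nl): 
        if (lab==k).sum()>20: st("red",lab==k)
    m=(reg&(C[...,2]>.012)).astype(np.uint8)
    nl,lab=cv2.connectedComponents(m)
    for k in range(1,nl):
        if (lab==k).sum()>60: st("obj",lab==k); print("   px",np.argwhere(lab==k).mean(0)[::-1].round())
E
python3 m.py
```

```text
side red 90 [ 0.5643 -0.2065  0.1067] z [0.089 0.115] rect mm [ 563. -205.] [24. 12.] 11.3
side obj 11610 [0.639  0.367  0.0635] z [0.013 0.125] rect mm [520. 339.] [248. 726.] 74.9
   px [410. 160.]
side obj 1122 [0.2662 0.2113 0.0379] z [0.013 0.121] rect mm [242. 223.] [131. 130.] 70.6
   px [266. 127.]
side obj 306 [0.376  0.1671 0.0232] z [0.013 0.032] rect mm [378. 164.] [66. 64.] 24.6
   px [280. 154.]
side obj 879 [ 0.4085 -0.0634  0.0599] z [0.014 0.086] rect mm [398. -57.] [60. 59.] 22.5
   px [218. 186.]
side obj 1165 [ 0.52   -0.0269  0.0666] z [0.013 0.093] rect mm [517. -20.] [110.  85.] 45.4
   px [260. 201.]
side obj 367 [ 0.3777 -0.1783  0.0193] z [0.012 0.027] rect mm [ 379. -201.] [ 23. 164.] 7.3
   px [171. 214.]
side obj 1263 [ 0.674  -0.0041  0.0686] z [0.014 0.085] rect mm [671.   1.] [75. 77.] 45.9
   px [317. 234.]
side obj 1064 [ 0.5726 -0.2087  0.0569] z [0.014 0.114] rect mm [ 564. -204.] [53. 46.] 11.5
   px [207. 260.]
side obj 593 [ 0.6592 -0.1383  0.0376] z [0.013 0.058] rect mm [ 659. -138.] [44. 44.] 10.3
   px [263. 274.]
scene blue 6 [ 0.4844 -0.03
[... 315 characters left out ...]
337.] [200. 481.] 75.3
   px [204. 155.]
scene obj 656 [ 0.6592 -0.0067  0.0572] z [0.013 0.084] rect mm [668.  -1.] [81. 72.] 42.0
   px [280. 188.]
scene obj 1123 [0.2481 0.2014 0.0396] z [0.014 0.12 ] rect mm [242. 220.] [138. 115.] 70.2
   px [114. 211.]
scene obj 1726 [ 0.4441 -0.0509  0.0591] z [0.014 0.09 ] rect mm [464. -37.] [209.  95.] 4.7
   px [233. 216.]
scene obj 270 [0.3793 0.1634 0.0223] z [0.013 0.031] rect mm [377. 161.] [72. 60.] 57.3
   px [164. 208.]
scene obj 715 [ 0.5592 -0.2058  0.0517] z [0.014 0.112] rect mm [ 610. -178.] [175.  58.] 30.5
   px [311. 225.]
scene obj 310 [ 0.3687 -0.1803  0.0185] z [0.012 0.025] rect mm [ 375. -202.] [ 24. 166.] 6.5
   px [247. 261.]
```

Call:
servo_tool(
  rows=[
    {"slide":[1,-0.69,-0.1],"turn":[0,0,0],"grip":1},
    {"slide":[1,-0.69,-0.1],"turn":[0,0,0],"grip":1},
    {"slide":[1,-0.69,-0.1],"turn":[0,0,0],"grip":1},
    {"slide":[1,-0.69,-0.1],"turn":[0,0,0],"grip":1},
    {"slide":[1,-0.69,-0.1],"turn":[0,0,0],"grip":1},
    {"slide":[1,-0.69,-0.1],"turn":[0,0,0],"grip":1},
    {"slide":[1,-0.69,-0.1],"turn":[0,0,0],"grip":1},
    {"slide":[1,-0.69,-0.1],"turn":[0,0,0],"grip":1},
    {"slide":[1,-0.69,-0.1],"turn":[0,0,0],"grip":1},
    {"slide":[1,-0.69,-0.1],"turn":[0,0,0],"grip":1},
    {"slide":[1,-0.69,-0.1],"turn":[0,0,0],"grip":1},
    {"slide":[0,0,0],"turn":[0,0,0],"grip":1},
  ],
)

```text
t: 1.3
position: [0.534, -0.1143, 0.2808]
tcp_rot: [-3.072, -0.65, -0.004]
contact_force: [0.3, -0.1, 0.4]
width: 0.0868
grasp_force: 0.0
```

```bash
python3 - <<'E'
from h import *
im,d,i,P=cam("wrist");np.savez("w1",im=im,d=d,P=P)
cv2.imwrite("pics/3.png",cv2.resize(im,(800,600)))
s=manip.get_state();print(s["t"],s["position"],s["tcp_rot"],s["contact_force"])
E
```

```text
1.35 [ 0.53251864 -0.11673144  0.28041993] [-3.07398096e+00 -6.47940382e-01  5.61080693e-05] [-0.18332896 -0.46888265 -0.54812751]
```

View pics/3.png

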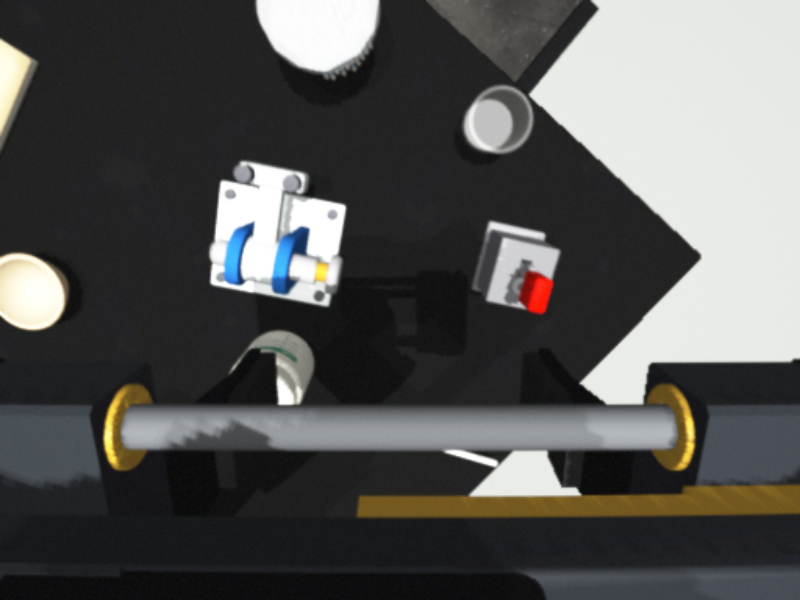

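The wrist view shows the pin head at (334,271) with the pin running left to (218,251), and the holder arm pointing up, so bracket +x is image up. The block is at (523,270) with the red grip at (537,292). Next I'll take accurate poses from this view.

```bash
cat > m2.py <<'E'
from h import *
z=np.load("w1.npz");im,d,P=z["im"],z["d"],z["P"];i=manip.camera_info("wrist")
C=cloud(d,i,P);H,S,V=cv2.split(cv2.cvtColor(im,cv2.COLOR_BGR2HSV));Z=C[...,2]
def box(u0,u1,v0,v1):
    m=np.zeros(d.shape,bool);m[int(v0*.64):int(v1*.64),int(u0*.64):int(u1*.64)]=1;return m&(d>0)
def st(nm,m,proj=None):
    q=C[m]
    if proj is not None:
        uv=np.argwhere(m)[:,::-1];q=onplane(i,P,uv,proj)
    r=cv2.minAreaRect(q[:,:2].astype(np.float32)*1000)
    print(nm,len(q),q.mean(0).round(4),"z",np.percentile(C[m][:,2],[2,50,98]).round(4),"rect",np.round(r[0],1),np.round(r[1],1),round(r[2],1))
    return q
bl=box(470,575,200,330)
red=bl&((H<8)|(H>172))&(S>150)
st("red all",red);st("redtop",red&(Z>.108),.113)
st("blocktop",bl&~red&(abs(Z-.06)<.005),.06)
st("foot",bl&~red&(Z>.002)&(Z<.02))
st("above block",bl&~red&(Z>.066))
br=box(195,360,150,315)
st("baseplate",br&(Z>.004)&(Z<.018),.010)
st("arm top z92",br&(Z>.087)&(Z<.097))
blue=br&(H>100)&(H<130)&(S>120)
st("blue",blue); st("bluetop",blue&(Z>.086))
pn=br&~blue&(Z>.05)&(Z<.088)&(np.arange(384)[:,None]>.64*225)
q=st("pin",pn)
hd=box(312,350,245,300)&(Z>.04)
q=st("head",hd)
# yellow
st("yellow",br&(H>15)&(H<32)&(S>120))
E
python3 m2.py
```

```text
red all 428 [ 0.5579 -0.2101  0.0937] z [-0.0006  0.1114  0.1144] rect [ 549.3 -228.7] [68.3 34.7] 77.5
redtop 255 [ 0.5604 -0.2043  0.113 ] z [0.1089 0.1129 0.1146] rect [ 560.5 -204.2] [24.1 12.2] 13.2
blocktop 1100 [ 0.5649 -0.1997  0.06  ] z [0.0567 0.0604 0.0639] rect [ 562.1 -204.5] [50.7 45. ] 11.5
foot 497 [ 0.5693 -0.1995  0.0077] z [0.002  0.0078 0.0182] rect [ 562.6 -221.6] [117.9  94.6] 26.1
above block 74 [ 0.5662 -0.2025  0.0815] z [0.0663 0.0802 0.1075] rect [ 561.2 -201.9] [ 8.5 25.2] 83.0
baseplate 2488 [ 0.5059 -0.0192  0.01  ] z [0.0081 0.0103 0.0148] rect [495.3 -17.5] [ 90.4 105.7] 12.5
arm top z92 788 [ 0.5137 -0.0179  0.0905] z [0.0871 0.091  0.0933] rect [521.3 -16.5] [81.7 44.3] 12.4
blue 832 [ 0.5015 -0.0251  0.0797] z [0.0288 0.086  0.0927] rect [497.6 -25.1] [42.  49.2] 12.5
bluetop 416 [ 0.4965 -0.022   0.0898] z [0.0863 0.0902 0.093 ] rect [496.  -22.6] [32.  43.3] 11.9
pin 1501 [ 0.5026 -0.0336  0.08  ] z [0.0681 0.0796 0.0875] rect [500.6 -31.1] [48.  94.7] 11.9
head 351 [ 0.5086 -0.0693  0.0785] z [0.0667 0.0784 0.0858] rect [506.4 -67. ] [29.1 21.7] 12.5
yellow 70 [ 0.5063 -0.0652  0.0761] z [0.0728 0.0764 0.0781] rect [505.4 -65.5] [12.9  7.1] 14.2
```

```bash
python3 - <<'E'
import numpy as np,cv2
im=np.load("w1.npz")["im"];cv2.imwrite("pics/4.png",cv2.resize(im[135:215,295:375],(600,600),interpolation=cv2.INTER_CUBIC))
E
```

```text
(no output)
```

View pics/4.png

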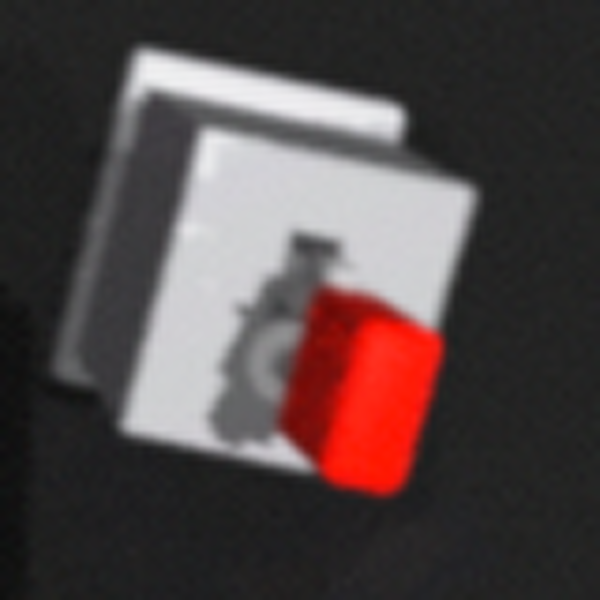

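Call:
servo_tool(
  rows=[
    {"slide":[0,0,0.6],"turn":[0,0,0.87],"grip":-1},
    {"slide":[0,0,0.8],"turn":[0,0,0.87],"grip":-1},
    {"slide":[0,0,0.8],"turn":[0,0,0.87],"grip":-1},
    {"slide":[-0.36,0,0.5],"turn":[0,0,0],"grip":-1},
    {"slide":[0,0,0.5],"turn":[0,0,0],"grip":-1},
    {"slide":[0,0,0.5],"turn":[0,0,0],"grip":-1},
    {"slide":[0,0,0.5],"turn":[0,0,0],"grip":-1},
    {"slide":[0,0,0.5],"turn":[0,0,0],"grip":-1},
    {"slide":[0,0,0.4],"turn":[0,0,0],"grip":-1},
    {"slide":[0,0,0],"turn":[0,0,0],"grip":-1},
  ],
)

```text
t: 2.35
position: [0.5152, -0.123, 0.0744]
tcp_rot: [-3.123, -0.312, 0.008]
contact_force: [-0.3, 0.7, -0.1]
width: 0.0149
grasp_force: 0.0
```

The crop shows the collar at (270,360), toward block −x, with the slot running to +x. So clip x points along world +x, yaw about 11.5°. Now I'll push the pin.

Call:
servo_tool(
  rows=[
    {"slide":[0.09,-0.2,0],"turn":[0,0,0],"grip":-1},
    {"slide":[0,-0.2,0],"turn":[0,0,0],"grip":-1},
    {"slide":[0,-0.2,0],"turn":[0,0,0],"grip":-1},
    {"slide":[0,-0.2,0],"turn":[0,0,0],"grip":-1},
    {"slide":[0,-0.15,0],"turn":[0,0,0],"grip":-1},
  ],
)

```text
t: 2.85
position: [0.5133, -0.0835, 0.0771]
tcp_rot: [3.125, 0.317, 0.001]
contact_force: [-1.0, -5.6, 2.5]
width: 0.0003
grasp_force: 2.6
```

Call:
servo_tool(
  rows=[
    {"slide":[0,-0.15,0],"turn":[0,0,0],"grip":-1},
    {"slide":[0,-0.15,0],"turn":[0,0,0],"grip":-1},
  ],
)

```text
t: 3.05
position: [0.5112, -0.0734, 0.0771]
tcp_rot: [3.123, 0.319, 0.0]
contact_force: [-1.8, -6.5, 1.7]
width: 0.0002
grasp_force: 2.7
```

Call:
servo_tool(
  rows=[
    {"slide":[0,-0.12,0],"turn":[0,0,0],"grip":-1},
    {"slide":[0,-0.08,0],"turn":[0,0,0],"grip":-1},
  ],
)

```text
t: 3.25
position: [0.5094, -0.0655, 0.077]
tcp_rot: [3.123, 0.318, -0.0]
contact_force: [-3.1, -5.9, 3.1]
width: 0.0003
grasp_force: 2.6
```

Call:
servo_tool(
  rows=[
    {"slide":[0,-0.05,0],"turn":[0,0,0],"grip":-1},
    {"slide":[0,-0.05,0],"turn":[0,0,0],"grip":-1},
  ],
)

```text
t: 3.45
position: [0.5087, -0.0617, 0.077]
tcp_rot: [3.123, 0.318, 0.0]
contact_force: [-2.1, -6.2, 1.8]
width: 0.0003
grasp_force: 2.6
```

Call:
servo_tool(
  rows=[
    {"slide":[0,-0.05,0],"turn":[0,0,0],"grip":-1},
    {"slide":[0,0,0],"turn":[0,0,0],"grip":-1},
  ],
)

```text
t: 3.65
position: [0.5082, -0.0595, 0.077]
tcp_rot: [3.124, 0.318, 0.0]
contact_force: [-2.3, -4.2, 1.2]
width: 0.0005
grasp_force: 2.1
```

Call:
servo_tool(
  rows=[
    {"slide":[0,-0.05,0],"turn":[0,0,0],"grip":-1},
    {"slide":[0,-0.05,0],"turn":[0,0,0],"grip":-1},
  ],
)

```text
t: 3.85
position: [0.5081, -0.0576, 0.0771]
tcp_rot: [3.119, 0.322, 0.001]
contact_force: [-3.6, -18.6, 0.8]
width: 0.0007
grasp_force: 8.2
```

Call:
servo_tool(
  rows=[
    {"slide":[0,-0.04,0],"turn":[0,0,0],"grip":-1},
    {"slide":[0,-0.02,0],"turn":[0,0,0],"grip":-1},
  ],
)

```text
t: 4.05
position: [0.5082, -0.0575, 0.0771]
tcp_rot: [3.116, 0.324, 0.002]
contact_force: [-3.7, -22.3, -0.2]
width: 0.0003
grasp_force: 10.6
```

Call:
servo_tool(
  rows=[
    {"slide":[0,0.4,0],"turn":[0,0,0],"grip":-1},
    {"slide":[0.08,0.6,-0.6],"turn":[0,0,0],"grip":-0.3},
    {"slide":[0.15,0.8,-0.8],"turn":[0,0,0],"grip":0},
    {"slide":[0.15,0.8,-0.8],"turn":[0,0,0],"grip":0},
    {"slide":[0.15,0.8,-0.6],"turn":[0,0,0],"grip":0},
    {"slide":[0,0.46,0],"turn":[0,0,0],"grip":0},
    {"slide":[0,0,0],"turn":[0,0,0],"grip":0},
  ],
)

```text
t: 4.75
position: [0.5593, -0.2018, 0.1887]
tcp_rot: [3.125, 0.311, 0.003]
contact_force: [-0.0, 0.7, 0.0]
width: 0.0393
grasp_force: 0.0
```

```bash
cat > m3.py <<'E'
from h import *
im,d,i,P=cam("wrist");np.savez("w2",im=im,d=d,P=P)
s=manip.get_state();print(s["t"],s["position"],s["tcp_rot"],s["contact_force"])
C=cloud(d,i,P);H,S,V=cv2.split(cv2.cvtColor(im,cv2.COLOR_BGR2HSV));Z=C[...,2]
def st(nm,m,h):
    q=onplane(i,P,np.argwhere(m)[:,::-1],h)
    r=cv2.minAreaRect(q[:,:2].astype(np.float32)*1000)
    print(nm,len(q),np.percentile(C[m][:,2],[2,50,98]).round(4),"rect",np.round(r[0],1),np.round(r[1],1),round(r[2],1))
reg=(abs(C[...,0]-.562)<.05)&(abs(C[...,1]+.205)<.05)
red=((H<8)|(H>172))&(S>150)&reg
st("redtop",red&(Z>.108),.113)
st("blocktop",reg&~red&(abs(Z-.06)<.005),.06)
b=(H>100)&(H<130)&(S>120)&(abs(C[...,0]-.5)<.06)&(abs(C[...,1]+.02)<.06)
if b.sum()>20: st("bluetop",b&(Z>.086),.091)
n=(abs(C[...,0]-.5)<.06)&(abs(C[...,1]+.03)<.1)&(Z>.05)
if n.any():
    q=C[n]; o=np.array([.4968,-.0223]);a=np.radians(12.4);R2=np.array([[np.cos(a),np.sin(a)],[-np.sin(a),np.cos(a)]])
    l=(q[:,:2]-o)@R2.T*1000
    k=(abs(l[:,0])<15)&(q[:,2]<.088); print("pin y range",np.percentile(l[k][:,1],[0.5,99.5]).round(1))
    k=(abs(l[:,0])<9)&(q[:,2]<.088)
    for y0 in range(-70,80,4):
        kk=k&(abs(l[:,1]-y0)<2)
        if kk.sum()>3: print(y0,kk.sum(),q[kk][:,2].max().round(4),l[kk][:,0].mean().round(1),end="; ")
cv2.imwrite("pics/5.png",cv2.resize(im,(800,600)))
E
python3 m3.py
```

```text
4.8 [ 0.55771976 -0.19952758  0.18748161] [-3.12384712e+00 -3.12180212e-01  2.46200134e-03] [-0.3597631  -0.27446364 -0.62889728]
redtop 476 [0.1103 0.1131 0.2236] rect [ 513.5 -195.7] [ 18.2 122.2] 78.4
blocktop 2102 [0.0585 0.0604 0.0618] rect [ 562.3 -205.4] [50.3 44.5] 11.3
bluetop 624 [0.0861 0.089  0.0924] rect [498.5 -23.1] [31.4 48.1] 11.6
pin y range [-29.9  37.6]
-30 328 0.0858 -0.2; -26 111 0.0865 0.9; -22 124 0.0879 1.3; -6 86 0.088 1.0; -2 85 0.0878 0.8; 2 88 0.0879 1.0; 6 83 0.0878 1.0; 10 79 0.0879 0.6; 14 67 0.088 1.0; 34 52 0.0812 1.7; 38 24 0.0792 3.3;
```

View pics/5.png

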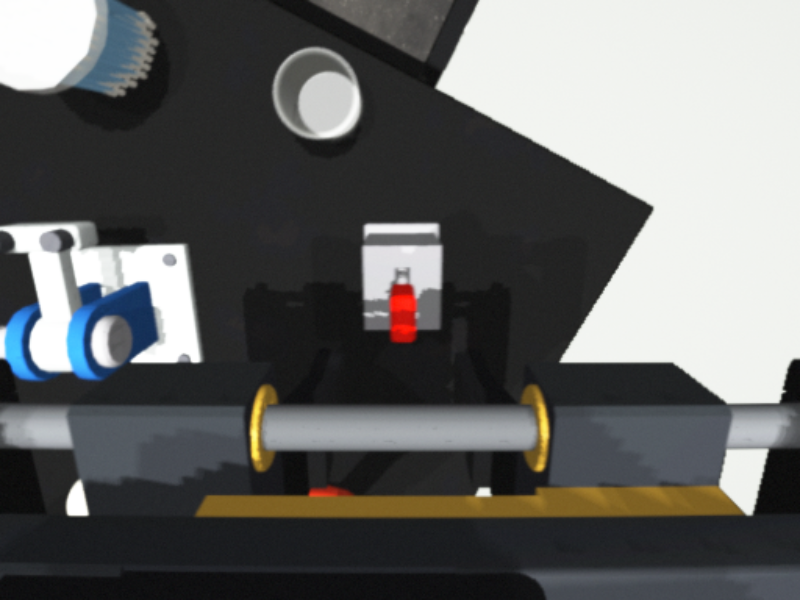

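The pin is home, with its face at y ≈ −29.9 mm. The grip is at (402,315) in the picture, nearly centred between the jaws. I'll descend and grip.

Call:
servo_tool(
  rows=[
    {"slide":[0.04,0.06,0.5],"turn":[0,0,0],"grip":0},
    {"slide":[0,0,0.6],"turn":[0,0,0],"grip":0},
    {"slide":[0,0,0.6],"turn":[0,0,0],"grip":0},
    {"slide":[0,0,0.52],"turn":[0,0,0],"grip":0},
    {"slide":[0,0,0],"turn":[0,0,0],"grip":-1},
    {"slide":[0,0,0],"turn":[0,0,0],"grip":-1},
    {"slide":[0,0,0],"turn":[0,0,0],"grip":-1},
    {"slide":[0,0,0],"turn":[0,0,0],"grip":-1},
  ],
)

```text
t: 5.6
position: [0.5612, -0.2017, 0.1008]
tcp_rot: [3.125, 0.315, 0.002]
contact_force: [0.2, -0.6, 0.3]
width: 0.0191
grasp_force: 0.0
```

Call:
servo_tool(
  rows=[
    {"slide":[0,0,0],"turn":[0,0,0],"grip":-1},
    {"slide":[0,0,0],"turn":[0,0,0],"grip":-1},
    {"slide":[0,0,0],"turn":[0,0,0],"grip":-1},
  ],
)

```text
t: 5.9
position: [0.5613, -0.2024, 0.1006]
tcp_rot: [3.124, 0.315, 0.003]
contact_force: [-1.1, -1.4, 3.5]
width: 0.0122
grasp_force: 30.0
```

Call:
servo_tool(
  rows=[
    {"slide":[0,0,-0.4],"turn":[0,0,0],"grip":-1},
    {"slide":[0,0,-0.6],"turn":[0,0,0],"grip":-1},
    {"slide":[0,0,-0.6],"turn":[0,0,0],"grip":-1},
    {"slide":[0,0,-0.6],"turn":[0,0,0],"grip":-1},
    {"slide":[0,0,-0.55],"turn":[0,0,0],"grip":-1},
    {"slide":[0,-0.5,0],"turn":[0,0,0],"grip":-1},
    {"slide":[0.12,-0.9,0],"turn":[0,0,0],"grip":-1},
    {"slide":[0,-0.9,0],"turn":[0,0,0],"grip":-1},
    {"slide":[0,-0.9,0],"turn":[0,0,0],"grip":-1},
    {"slide":[0,-0.9,0],"turn":[0,0,0],"grip":-1},
    {"slide":[0,-0.9,0],"turn":[0,0,0],"grip":-1},
    {"slide":[0,-0.7,0],"turn":[0,0,0],"grip":-1},
    {"slide":[0,-0.3,0],"turn":[0,0,0],"grip":-1},
    {"slide":[0,0,0],"turn":[0,0,0],"grip":-1},
    {"slide":[0,0,0],"turn":[0,0,0],"grip":-1},
  ],
)

```text
t: 7.4
position: [0.5174, 0.0341, 0.2093]
tcp_rot: [3.125, 0.316, -0.001]
contact_force: [-0.7, 0.7, -0.7]
width: 0.0117
grasp_force: 30.0
```

```bash
python3 - <<'E'
from h import *
im,d,i,P=cam("wrist");np.savez("w3",im=im,d=d,P=P)
for k in range(3):
    s=manip.get_state();print(s["t"],s["position"],s["tcp_rot"],s["contact_force"])
    if k<1: sd=cam("side")
np.savez("s3",im=sd[0],d=sd[1],P=sd[3])
cv2.imwrite("pics/6.png",np.hstack([cv2.resize(im[100:300,0:400],(800,400))[:, :400+0] if 0 else cv2.resize(im,(512,384))[:,60:460],cv2.resize(sd[0][130:290,180:346],(400,384))]))
E
```

```text
7.45 [0.51771514 0.03361725 0.20946817] [ 3.12541191e+00  3.14198990e-01 -4.24940094e-05] [ 0.26371234  0.43352364 -0.43573359]
7.5 [0.51785858 0.03334304 0.20955189] [3.12556738e+00 3.13107266e-01 2.07006079e-04] [ 0.58812974 -0.0428143  -0.13363523]
7.5 [0.51785858 0.03334304 0.20955189] [3.12556738e+00 3.13107266e-01 2.07006079e-04] [ 0.58812974 -0.0428143  -0.13363523]
```

View pics/6.png

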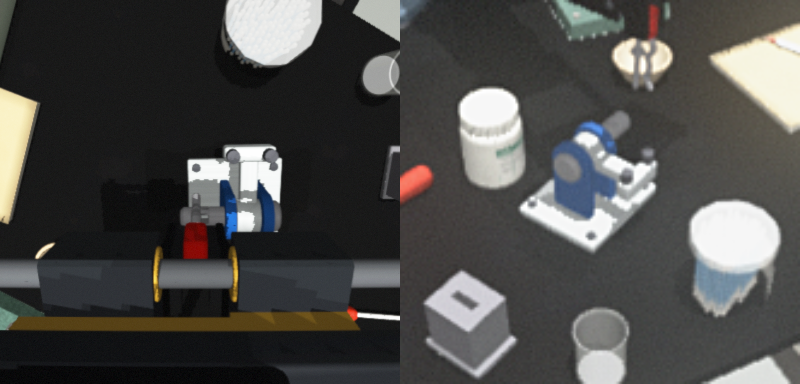

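Wrist view: the pin's free end is at about (182,215) and the clip at (197,215). The side crop shows the pin head against the cheek and the clip upright. The pin's free end gives the hole, since it lies 23 mm beyond it.

```bash
cat > m4.py <<'E'
from h import *
o=np.array([.497,-.0225]);a=np.radians(12.2);R2=np.array([[np.cos(a),np.sin(a)],[-np.sin(a),np.cos(a)]])
for n,f in(("wrist","w1"),("wrist","w2"),("wrist","w3"),("side","s3"),("scene","scene")):
    z=np.load(f+".npz");d,P,im=z["d"],z["P"],z["im"];i=manip.camera_info(n);C=cloud(d,i,P)
    l=(C[...,:2]-o)@R2.T*1000;Z=C[...,2]*1000
    ok=(d>0)
    b=ok&(abs(l[...,0])<25)&(abs(l[...,1])<26)&(Z>60)&(Z<97)
    if b.sum()>20: print(f,"cheeks y",np.percentile(l[b][:,1],[1,99]).round(1),"x",np.percentile(l[b][:,0],[1,99]).round(1), "top",np.percentile(Z[b],98).round(1))
    p=ok&(abs(l[...,0])<14)&(l[...,1]>25)&(l[...,1]<95)&(Z>62)&(Z<84)
    if p.sum()<10: continue
    q=l[p];print("  pin",p.sum(),"yend",np.percentile(q[:,1],[95,99,100]).round(1),"topz",np.percentile(Z[p],98).round(1))
    # circle fit x,z
    A=np.c_[2*q[:,0],2*Z[p],np.ones(len(q))];s=np.linalg.lstsq(A,q[:,0]**2+Z[p]**2,rcond=None)[0]
    print("  circ",s[:2].round(1),np.sqrt(s[2]+s[0]**2+s[1]**2).round(1))
    if f=="w3":
        c=ok&(abs(l[...,0]-25)<12)&(abs(l[...,1]-50)<12)&(Z>88)&(Z<160)
        for h in range(90,160,8):
            k=c&(abs(Z-h)<4)
            if k.sum()>2: print("   leg",h,k.sum(),l[k].mean(0).round(1),np.ptp(l[k],axis=0).round(1))
E
python3 m4.py
```

```text
w1 cheeks y [-24.9  22.1] x [-20.2  23.7] top 92.5
  pin 154 yend [36.8 38.1 38.2] topz 81.0
  circ [-1.1 71.6] 8.6
w2 cheeks y [-25.3  21.9] x [-20.   24.1] top 92.3
  pin 81 yend [39.5 42.  42.6] topz 81.2
  circ [-1.1 71.1] 9.1
w3 cheeks y [-25.2  25. ] x [-12.9  23.7] top 92.7
  pin 539 yend [62.7 64.4 64.5] topz 80.9
  circ [-0.1 72.2] 7.9
   leg 146 13 [36.2 49.3] [1.8 5.7]
s3 cheeks y [-25.5  24.2] x [-18.4  24.4] top 93.4
  pin 84 yend [62.7 64.2 64.3] topz 82.2
  circ [ 2.8 73.7] 7.5
scene cheeks y [-24.6  21.9] x [-23.8  21.2] top 91.5
  pin 12 yend [35.8 36.7 36.9] topz 81.2
  circ [-4.3 74.1] 6.6
```

Call:
servo_tool(
  rows=[
    {"slide":[0,0,0.5],"turn":[0,0,0],"grip":-1},
    {"slide":[0,0,0.6],"turn":[0,0,0],"grip":-1},
    {"slide":[0,0,0.5],"turn":[0,0,0],"grip":-1},
    {"slide":[-0.1,0,0.15],"turn":[0,0,0],"grip":-1},
    {"slide":[-0.1,0,0],"turn":[0,0,0],"grip":-1},
    {"slide":[0,0,0],"turn":[0,0,0],"grip":-1},
    {"slide":[0,0,0],"turn":[0,0,0],"grip":-1},
  ],
)

```text
t: 8.2
position: [0.5103, 0.0324, 0.1408]
tcp_rot: [3.125, 0.314, 0.003]
contact_force: [-0.8, 0.7, -0.3]
width: 0.0119
grasp_force: 30.0
```

Call:
servo_tool(
  rows=[
    {"slide":[-0.025,0,0],"turn":[0,0,0],"grip":-1},
    {"slide":[0,0,0],"turn":[0,0,0],"grip":-1},
  ],
)

```text
t: 8.4
position: [0.509, 0.0326, 0.1404]
tcp_rot: [3.125, 0.315, 0.002]
contact_force: [-0.1, 0.2, 0.2]
width: 0.012
grasp_force: 30.0
```

Call:
servo_tool(
  rows=[
    {"slide":[-0.025,0,0],"turn":[0,0,0],"grip":-1},
    {"slide":[0,0,0],"turn":[0,0,0],"grip":-1},
  ],
)

```text
t: 8.6
position: [0.5076, 0.0325, 0.1399]
tcp_rot: [3.126, 0.315, 0.0]
contact_force: [-0.1, 0.2, -1.0]
width: 0.012
grasp_force: 30.0
```

Call:
servo_tool(
  rows=[
    {"slide":[-0.025,0,0],"turn":[0,0,0],"grip":-1},
    {"slide":[0,0,0],"turn":[0,0,0],"grip":-1},
  ],
)

```text
t: 8.8
position: [0.5064, 0.0323, 0.1397]
tcp_rot: [-3.126, -0.315, 0.001]
contact_force: [0.5, -0.3, -1.3]
width: 0.0115
grasp_force: 30.0
```

Call:
servo_tool(
  rows=[
    {"slide":[-0.02,0,0],"turn":[0,0,0],"grip":-1},
    {"slide":[0,0,0],"turn":[0,0,0],"grip":-1},
  ],
)

```text
t: 9.0
position: [0.5057, 0.0321, 0.1397]
tcp_rot: [-3.126, -0.315, 0.0]
contact_force: [-0.4, -0.6, -0.8]
width: 0.0115
grasp_force: 30.0
```

Call:
servo_tool(
  rows=[
    {"slide":[-0.02,0,0],"turn":[0,0,0],"grip":-1},
    {"slide":[0,0,0],"turn":[0,0,0],"grip":-1},
  ],
)

```text
t: 9.2
position: [0.5053, 0.0319, 0.1398]
tcp_rot: [-3.126, -0.315, -0.001]
contact_force: [1.3, 0.7, -1.4]
width: 0.0115
grasp_force: 30.0
```

Call:
servo_tool(
  rows=[
    {"slide":[-0.02,0,0],"turn":[0,0,0],"grip":-1},
    {"slide":[0,0,0],"turn":[0,0,0],"grip":-1},
  ],
)

```text
t: 9.4
position: [0.5048, 0.0317, 0.1399]
tcp_rot: [3.126, 0.315, 0.002]
contact_force: [0.8, -0.0, -1.2]
width: 0.0116
grasp_force: 30.0
```

Call:
servo_tool(
  rows=[
    {"slide":[-0.015,0,0],"turn":[0,0,0],"grip":-1},
    {"slide":[0,0,0],"turn":[0,0,0],"grip":-1},
  ],
)

```text
t: 9.6
position: [0.5044, 0.0316, 0.1399]
tcp_rot: [3.126, 0.315, 0.003]
contact_force: [2.1, -0.3, -1.3]
width: 0.0119
grasp_force: 30.0
```

Call:
servo_tool(
  rows=[
    {"slide":[-0.02,0,0],"turn":[0,0,0],"grip":-1},
    {"slide":[0,0,0],"turn":[0,0,0],"grip":-1},
  ],
)

```text
t: 9.8
position: [0.5039, 0.0314, 0.14]
tcp_rot: [3.126, 0.315, 0.004]
contact_force: [2.4, 1.1, -1.0]
width: 0.0117
grasp_force: 30.0
```

Call:
servo_tool(
  rows=[
    {"slide":[0,0,0],"turn":[0,0,0],"grip":-1},
  ],
)

```text
t: 9.9
position: [0.5038, 0.0314, 0.14]
tcp_rot: [3.126, 0.315, 0.003]
contact_force: [2.9, 2.3, 0.2]
width: 0.0116
grasp_force: 30.0
```

Call:
servo_tool(
  rows=[
    {"slide":[0.15,0,0],"turn":[0,0,0],"grip":-1},
    {"slide":[0,0,-0.4],"turn":[0,0,0],"grip":-1},
    {"slide":[0,0.1,-0.4],"turn":[0,0,0],"grip":-1},
    {"slide":[-0.2,0,0],"turn":[0,0,0],"grip":-1},
    {"slide":[-0.2,0,0],"turn":[0,0,0],"grip":-1},
    {"slide":[0,0,0.12],"turn":[0,0,0],"grip":-1},
    {"slide":[0,0,0.1],"turn":[0,0,0],"grip":-1},
    {"slide":[0,0,0],"turn":[0,0,0],"grip":-1},
    {"slide":[0,0,0],"turn":[0,0,0],"grip":-1},
  ],
)

```text
t: 10.8
position: [0.4938, 0.0256, 0.1623]
tcp_rot: [-3.125, -0.315, 0.002]
contact_force: [-0.0, 0.2, -0.8]
width: 0.0118
grasp_force: 30.0
```

Call:
servo_tool(
  rows=[
    {"slide":[0,0,0.025],"turn":[0,0,0],"grip":-1},
    {"slide":[0,0,0],"turn":[0,0,0],"grip":-1},
  ],
)

```text
t: 11.0
position: [0.4941, 0.0256, 0.1618]
tcp_rot: [-3.126, -0.315, 0.0]
contact_force: [-0.9, -0.1, -0.5]
width: 0.012
grasp_force: 30.0
```

Call:
servo_tool(
  rows=[
    {"slide":[0,0,0.025],"turn":[0,0,0],"grip":-1},
    {"slide":[0,0,0],"turn":[0,0,0],"grip":-1},
  ],
)

```text
t: 11.2
position: [0.4939, 0.0256, 0.1609]
tcp_rot: [-3.126, -0.315, 0.0]
contact_force: [-0.4, -0.5, -1.0]
width: 0.0119
grasp_force: 30.0
```

Call:
servo_tool(
  rows=[
    {"slide":[0,0,0.025],"turn":[0,0,0],"grip":-1},
    {"slide":[0,0,0],"turn":[0,0,0],"grip":-1},
  ],
)

```text
t: 11.4
position: [0.4939, 0.0256, 0.1599]
tcp_rot: [-3.126, -0.315, 0.0]
contact_force: [-0.6, 0.9, -0.4]
width: 0.0119
grasp_force: 30.0
```

Call:
servo_tool(
  rows=[
    {"slide":[0,0,0.025],"turn":[0,0,0],"grip":-1},
    {"slide":[0,0,0],"turn":[0,0,0],"grip":-1},
  ],
)

```text
t: 11.6
position: [0.494, 0.0255, 0.1589]
tcp_rot: [3.126, 0.315, 0.0]
contact_force: [-0.3, -0.8, -0.1]
width: 0.0116
grasp_force: 30.0
```

Call:
servo_tool(
  rows=[
    {"slide":[0,0,0.025],"turn":[0,0,0],"grip":-1},
    {"slide":[0,0,0],"turn":[0,0,0],"grip":-1},
  ],
)

```text
t: 11.8
position: [0.4941, 0.0256, 0.1582]
tcp_rot: [3.126, 0.315, 0.001]
contact_force: [-0.3, 0.3, 3.3]
width: 0.0119
grasp_force: 30.0
```

Call:
servo_tool(
  rows=[
    {"slide":[0,0,0.025],"turn":[0,0,0],"grip":-1},
    {"slide":[0,0,0],"turn":[0,0,0],"grip":-1},
  ],
)

```text
t: 12.0
position: [0.4942, 0.0256, 0.1575]
tcp_rot: [3.126, 0.315, 0.001]
contact_force: [-0.8, 1.0, 6.7]
width: 0.0116
grasp_force: 30.0
```

Call:
servo_tool(
  rows=[
    {"slide":[0,0.025,0],"turn":[0,0,0],"grip":-1},
    {"slide":[0,0,0],"turn":[0,0,0],"grip":-1},
  ],
)

```text
t: 12.2
position: [0.4942, 0.0251, 0.1576]
tcp_rot: [-3.125, -0.314, -0.001]
contact_force: [-0.8, 2.4, 7.1]
width: 0.012
grasp_force: 30.0
```

Call:
servo_tool(
  rows=[
    {"slide":[0,0.025,0],"turn":[0,0,0],"grip":-1},
    {"slide":[0,0,0],"turn":[0,0,0],"grip":-1},
  ],
)

```text
t: 12.4
position: [0.4945, 0.0242, 0.1575]
tcp_rot: [-3.125, -0.314, -0.001]
contact_force: [0.1, 1.9, 6.3]
width: 0.0115
grasp_force: 30.0
```

Call:
servo_tool(
  rows=[
    {"slide":[0,0.025,0],"turn":[0,0,0],"grip":-1},
    {"slide":[0,0,0],"turn":[0,0,0],"grip":-1},
  ],
)

```text
t: 12.6
position: [0.4947, 0.0227, 0.1571]
tcp_rot: [3.126, 0.316, 0.001]
contact_force: [0.7, -0.5, -1.4]
width: 0.0122
grasp_force: 30.0
```

Call:
servo_tool(
  rows=[
    {"slide":[0,0.025,0],"turn":[0,0,0],"grip":-1},
    {"slide":[0,0,0],"turn":[0,0,0],"grip":-1},
  ],
)

```text
t: 12.8
position: [0.4949, 0.0215, 0.1567]
tcp_rot: [3.126, 0.315, 0.0]
contact_force: [0.6, 1.1, -0.5]
width: 0.0118
grasp_force: 30.0
```

Call:
servo_tool(
  rows=[
    {"slide":[0,0.025,0],"turn":[0,0,0],"grip":-1},
    {"slide":[0,0,0],"turn":[0,0,0],"grip":-1},
  ],
)

```text
t: 13.0
position: [0.4951, 0.0205, 0.1568]
tcp_rot: [3.126, 0.315, 0.0]
contact_force: [0.8, 0.0, 0.2]
width: 0.0119
grasp_force: 30.0
```

It dropped into the hole. I'll go back to about the centre and feed down gently.

Call:
servo_tool(
  rows=[
    {"slide":[0,-0.03,0],"turn":[0,0,0],"grip":-1},
    {"slide":[0,0,0.025],"turn":[0,0,0],"grip":-1},
    {"slide":[0,0,0],"turn":[0,0,0],"grip":-1},
  ],
)

```text
t: 13.3
position: [0.4947, 0.0219, 0.1559]
tcp_rot: [3.126, 0.315, 0.0]
contact_force: [0.6, 0.1, -0.3]
width: 0.0118
grasp_force: 30.0
```

Call:
servo_tool(
  rows=[
    {"slide":[0,0,0.025],"turn":[0,0,0],"grip":-1},
    {"slide":[0,0,0.025],"turn":[0,0,0],"grip":-1},
  ],
)

```text
t: 13.5
position: [0.4947, 0.0218, 0.1539]
tcp_rot: [-3.126, -0.315, -0.0]
contact_force: [0.9, -0.3, -1.0]
width: 0.0117
grasp_force: 30.0
```

Call:
servo_tool(
  rows=[
    {"slide":[0,0,0.025],"turn":[0,0,0],"grip":-1},
    {"slide":[0,0,0.025],"turn":[0,0,0],"grip":-1},
  ],
)

```text
t: 13.7
position: [0.4946, 0.0218, 0.1518]
tcp_rot: [-3.126, -0.315, 0.0]
contact_force: [0.1, -0.1, -0.2]
width: 0.0116
grasp_force: 30.0
```

Call:
servo_tool(
  rows=[
    {"slide":[0,0,0.04],"turn":[0,0,0],"grip":-1},
    {"slide":[0,0,0.04],"turn":[0,0,0],"grip":-1},
    {"slide":[0,0,0.04],"turn":[0,0,0],"grip":-1},
  ],
)

```text
t: 14.0
position: [0.4945, 0.0218, 0.1469]
tcp_rot: [-3.126, -0.315, 0.001]
contact_force: [-0.3, -0.4, -0.7]
width: 0.0117
grasp_force: 30.0
```

Call:
servo_tool(
  rows=[
    {"slide":[0,0,0.04],"turn":[0,0,0],"grip":-1},
    {"slide":[0,0,0.04],"turn":[0,0,0],"grip":-1},
  ],
)

```text
t: 14.2
position: [0.4945, 0.0218, 0.1437]
tcp_rot: [-3.126, -0.315, 0.001]
contact_force: [-0.6, 0.1, 0.4]
width: 0.0121
grasp_force: 30.0
```

Call:
servo_tool(
  rows=[
    {"slide":[0,0,0.04],"turn":[0,0,0],"grip":-1},
    {"slide":[0,0,0.04],"turn":[0,0,0],"grip":-1},
  ],
)

```text
t: 14.4
position: [0.4947, 0.0218, 0.1406]
tcp_rot: [-3.126, -0.315, 0.0]
contact_force: [-0.0, -0.3, -0.3]
width: 0.0117
grasp_force: 30.0
```

Call:
servo_tool(
  rows=[
    {"slide":[0,0,0.04],"turn":[0,0,0],"grip":-1},
    {"slide":[0,0,0.04],"turn":[0,0,0],"grip":-1},
  ],
)

```text
t: 14.6
position: [0.4956, 0.0217, 0.1378]
tcp_rot: [3.125, 0.315, 0.003]
contact_force: [0.8, 0.1, 1.8]
width: 0.0117
grasp_force: 30.0
```

Call:
servo_tool(
  rows=[
    {"slide":[0,0,0.04],"turn":[0,0,0],"grip":-1},
    {"slide":[0,0,0.04],"turn":[0,0,0],"grip":-1},
  ],
)

```text
t: 14.8
position: [0.4955, 0.0218, 0.1345]
tcp_rot: [3.125, 0.315, 0.003]
contact_force: [1.6, 1.0, 1.5]
width: 0.0117
grasp_force: 30.0
```

Call:
servo_tool(
  rows=[
    {"slide":[0,0,0.04],"turn":[0,0,0],"grip":-1},
    {"slide":[0,0,0.04],"turn":[0,0,0],"grip":-1},
  ],
)

```text
t: 15.0
position: [0.4953, 0.0217, 0.1312]
tcp_rot: [3.125, 0.315, 0.002]
contact_force: [1.8, 1.3, 1.7]
width: 0.0116
grasp_force: 30.0
```

Call:
servo_tool(
  rows=[
    {"slide":[0,0,0.04],"turn":[0,0,0],"grip":-1},
    {"slide":[0,0,0.04],"turn":[0,0,0],"grip":-1},
  ],
)

```text
t: 15.2
position: [0.4951, 0.0218, 0.1278]
tcp_rot: [3.126, 0.315, 0.001]
contact_force: [2.4, 0.6, 0.7]
width: 0.0115
grasp_force: 30.0
```

Call:
servo_tool(
  rows=[
    {"slide":[0,0,0.04],"turn":[0,0,0],"grip":-1},
    {"slide":[0,0,0.04],"turn":[0,0,0],"grip":-1},
  ],
)

```text
t: 15.4
position: [0.4947, 0.0218, 0.1245]
tcp_rot: [-3.126, -0.315, 0.0]
contact_force: [1.9, 0.1, -1.0]
width: 0.0118
grasp_force: 30.0
```

Call:
servo_tool(
  rows=[
    {"slide":[0,0,0.04],"turn":[0,0,0],"grip":-1},
    {"slide":[0,0,0.03],"turn":[0,0,0],"grip":-1},
  ],
)

```text
t: 15.6
position: [0.494, 0.0219, 0.1216]
tcp_rot: [-3.125, -0.315, 0.003]
contact_force: [0.8, 0.8, 0.0]
width: 0.0116
grasp_force: 30.0
```

Call:
servo_tool(
  rows=[
    {"slide":[0,0,0.025],"turn":[0,0,0],"grip":-1},
    {"slide":[0,0,0],"turn":[0,0,0],"grip":-1},
  ],
)

```text
t: 15.8
position: [0.4938, 0.0219, 0.1206]
tcp_rot: [-3.125, -0.315, 0.003]
contact_force: [0.8, -0.6, -1.4]
width: 0.0121
grasp_force: 30.0
```

Call:
servo_tool(
  rows=[
    {"slide":[0,0,0.025],"turn":[0,0,0],"grip":-1},
    {"slide":[0,0,0],"turn":[0,0,0],"grip":-1},
  ],
)

```text
t: 16.0
position: [0.494, 0.0219, 0.1199]
tcp_rot: [-3.125, -0.315, 0.002]
contact_force: [-0.1, 1.0, 1.1]
width: 0.012
grasp_force: 30.0
```

Call:
servo_tool(
  rows=[
    {"slide":[0,0,0.025],"turn":[0,0,0],"grip":-1},
    {"slide":[0,0,0],"turn":[0,0,0],"grip":-1},
  ],
)

```text
t: 16.2
position: [0.4941, 0.022, 0.1193]
tcp_rot: [-3.125, -0.315, 0.002]
contact_force: [-1.4, 1.0, 6.0]
width: 0.0118
grasp_force: 30.0
```

The collar is on the shank: 6 N at the expected height. I'll ease the load, open and back away upward.

Call:
servo_tool(
  rows=[
    {"slide":[0,0,-0.02],"turn":[0,0,0],"grip":-1},
    {"slide":[0,0,0],"turn":[0,0,0],"grip":-0.4},
    {"slide":[0,0,0],"turn":[0,0,0],"grip":-0.4},
    {"slide":[0,0,0],"turn":[0,0,0],"grip":-0.4},
    {"slide":[0,0,0],"turn":[0,0,0],"grip":-0.4},
    {"slide":[0,0,-0.3],"turn":[0,0,0],"grip":-0.4},
    {"slide":[0,0,-0.6],"turn":[0,0,0],"grip":-0.4},
    {"slide":[0,0,-0.8],"turn":[0,0,0],"grip":-0.4},
    {"slide":[0,0,-0.8],"turn":[0,0,0],"grip":-0.4},
    {"slide":[0,0,0],"turn":[0,0,0],"grip":-0.4},
  ],
)

```text
t: 17.2
position: [0.4976, 0.0214, 0.2236]
tcp_rot: [3.123, 0.315, 0.014]
contact_force: [0.5, -0.2, 0.6]
width: 0.026
grasp_force: 0.0
```

```bash
python3 - <<'E'
from h import *
im,d,i,P=cam("wrist");sd,dd,si,SP=cam("side");sc=cam("scene")[0]
cv2.imwrite("pics/7.png",np.hstack([cv2.resize(im[90:250,150:350],(320,400)),cv2.resize(sd[165:265,215:315],(320,400)),]))
cv2.imwrite("pics/8.png",cv2.resize(sc[170:260,200:320],(640,480)))
C=cloud(dd,si,SP);H,S,V=cv2.split(cv2.cvtColor(sd,cv2.COLOR_BGR2HSV))
m=((H<8)|(H>172))&(S>150)&(C[...,2]>.09)&(C[...,2]<.15)&(abs(C[...,1])<.1)
print(C[m].mean(0),np.percentile(C[m][:,2],[2,98]),manip.get_state()["position"])
E
```

```text
[0.50762131 0.02223777 0.12253701] [0.10565378 0.13253076] [0.49404062 0.02189997 0.21920664]
```

View pics/7.png

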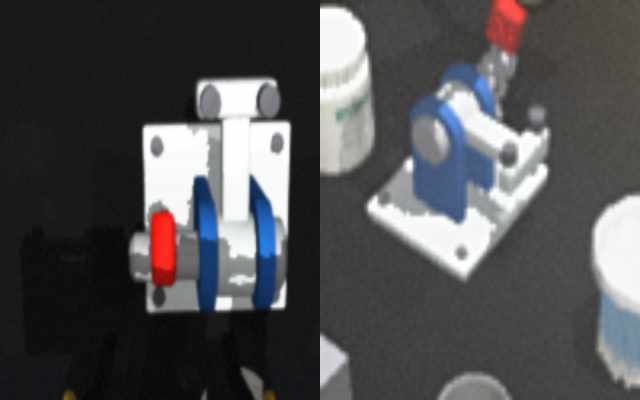

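View pics/8.png

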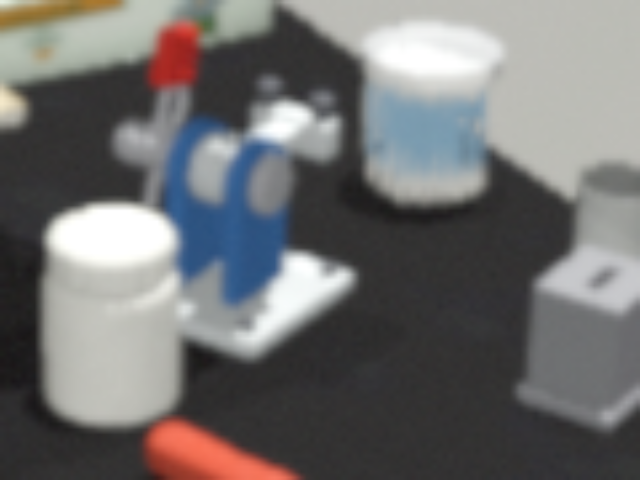

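The hairpin sits on the shank, with its top at z 0.1325 (0.133 expected), but seems to lean toward bracket +x. I'll measure the tilt.

```bash
cat > m5.py <<'E'
from h import *
o=np.array([.497,-.0225]);a=np.radians(12.2);R2=np.array([[np.cos(a),np.sin(a)],[-np.sin(a),np.cos(a)]])
for n in("wrist","side","scene"):
    im,d,i,P=cam(n);C=cloud(d,i,P);H,S,V=cv2.split(cv2.cvtColor(im,cv2.COLOR_BGR2HSV))
    l=np.dstack([(C[...,:2]-o)@R2.T*1000,C[...,2]*1000])
    m=((H<8)|(H>172))&(S>130)&(d>0)&(abs(l[...,0])<45)&(abs(l[...,1]-42)<30)&(l[...,2]>95)&(l[...,2]<150)
    q=l[m];print(n,len(q),"x",np.percentile(q[:,0],[2,50,98]).round(1),"y",np.percentile(q[:,1],[2,50,98]).round(1),"z",np.percentile(q[:,2],[2,98]).round(1))
    t=q[q[:,2]>126];
    if len(t)>20:
        c=np.linalg.lstsq(np.c_[t[:,:2],np.ones(len(t))],t[:,2],rcond=None)[0]
        print("  top slope rad",c[:2].round(3),"ctr",t.mean(0).round(1))
    for h in range(100,136,5):
        k=abs(q[:,2]-h)<2.5
        if k.sum()>3: print("   ",h,q[k].min(0)[:2].round(1),q[k].max(0)[:2].round(1))
E
python3 m5.py
```

```text
wrist 447 x [ 6.2 17.4 27.9] y [38.1 43.7 49.8] z [124.9 132.8]
  top slope rad [-0.23  -0.002] ctr [ 17.   43.7 130. ]
    125 [17.  38.1] [28.5 49.9]
    130 [ 5.6 38.1] [28.3 49.2]
    135 [ 6.2 39. ] [11.  48.3]
side 122 x [ 6.5 19.  30.7] y [37.8 40.1 49.3] z [104.2 133.6]
  top slope rad [-0.2    0.252] ctr [ 20.   43.3 129.9]
    105 [ 8.5 38.2] [23.7 40.4]
    110 [ 5.2 37.7] [28.3 43.5]
    115 [ 7.4 37.8] [27.1 41.2]
    120 [ 8.4 37.4] [29.6 43.1]
    125 [10.  36.2] [30.9 50.6]
    130 [10.2 38.4] [30.3 50.5]
    135 [10.4 39.3] [16.3 48.2]
scene 81 x [ 0.5  8.9 25.6] y [35.1 37.9 46.6] z [102.4 130.3]
    105 [-0.6 35.4] [20.6 46. ]
    110 [ 0.3 35.8] [21.9 48.4]
    115 [ 1.4 35.5] [25.7 47.5]
    120 [ 3.1 36.1] [24.8 45.4]
    125 [ 3.2 36.7] [28.5 43.2]
    130 [ 7.  34.6] [21.2 44.3]
```

It leans about 0.2 rad toward +x because the shank rolled. I'll right it with a gentle nudge on the grip from the +x side, using closed fingers.

Call:
servo_tool(
  rows=[
    {"slide":[0.5,0,0],"turn":[0,0,0],"grip":-1},
    {"slide":[0.54,0,0],"turn":[0,0,0],"grip":-1},
    {"slide":[0,0,0],"turn":[0,0,0],"grip":-1},
    {"slide":[0,0,0.5],"turn":[0,0,0],"grip":-1},
    {"slide":[0,0,0.6],"turn":[0,0,0],"grip":-1},
    {"slide":[0,0,0.6],"turn":[0,0,0],"grip":-1},
    {"slide":[0,0,0.6],"turn":[0,0,0],"grip":-1},
    {"slide":[0,0,0.18],"turn":[0,0,0],"grip":-1},
    {"slide":[-0.1,0,0],"turn":[0,0,0],"grip":-1},
    {"slide":[0,0,0],"turn":[0,0,0],"grip":-1},
  ],
)

```text
t: 18.5
position: [0.5308, 0.0293, 0.1208]
tcp_rot: [-3.126, -0.315, 0.002]
contact_force: [-0.1, 0.2, 0.5]
width: 0.0004
grasp_force: 0.0
```

Call:
servo_tool(
  rows=[
    {"slide":[-0.05,0,0],"turn":[0,0,0],"grip":-1},
    {"slide":[-0.05,0,0],"turn":[0,0,0],"grip":-1},
  ],
)

```text
t: 18.7
position: [0.5281, 0.0284, 0.1216]
tcp_rot: [3.125, 0.315, 0.003]
contact_force: [-0.1, 0.5, 0.6]
width: 0.0007
grasp_force: 0.1
```

Call:
servo_tool(
  rows=[
    {"slide":[-0.05,0,0],"turn":[0,0,0],"grip":-1},
    {"slide":[-0.05,0,0],"turn":[0,0,0],"grip":-1},
  ],
)

```text
t: 18.9
position: [0.5239, 0.0277, 0.1211]
tcp_rot: [3.125, 0.315, 0.002]
contact_force: [-0.2, 0.6, -1.6]
width: 0.0002
grasp_force: 0.1
```

Call:
servo_tool(
  rows=[
    {"slide":[-0.05,0,0],"turn":[0,0,0],"grip":-1},
    {"slide":[-0.05,0,0],"turn":[0,0,0],"grip":-1},
  ],
)

```text
t: 19.1
position: [0.5197, 0.0269, 0.1206]
tcp_rot: [3.126, 0.315, 0.0]
contact_force: [0.3, 0.8, 0.6]
width: 0.0004
grasp_force: 0.1
```

Call:
servo_tool(
  rows=[
    {"slide":[-0.04,0,0],"turn":[0,0,0],"grip":-1},
    {"slide":[0,0,0],"turn":[0,0,0],"grip":-1},
  ],
)

```text
t: 19.3
position: [0.5178, 0.0266, 0.1205]
tcp_rot: [-3.126, -0.315, 0.001]
contact_force: [0.9, 0.0, -0.9]
width: 0.0002
grasp_force: 0.1
```

```bash
python3 m5.py
```

```text
wrist 138 x [-0.1  1.8 22.3] y [37.3 42.6 48.4] z [131.3 143.9]
  top slope rad [0.455 0.008] ctr [  4.7  42.8 133.9]
    130 [-1.  37.3] [11.5 48.5]
    135 [ 0.1 37.8] [11.9 47.4]
side 12 x [11.7 15.1 16.2] y [38.4 39.8 41.5] z [106.2 123. ]
    115 [11.4 38.2] [15.4 41.7]
scene 90 x [-5.7  2.9 23.8] y [35.9 38.4 45.4] z [104.7 132.5]
  top slope rad [0.046 0.151] ctr [  7.5  39.4 129.8]
    105 [-4.3 36.1] [24.5 46.2]
    110 [-5.8 36. ] [22.  44.9]
    115 [-4.4 34.3] [22.8 46.2]
    120 [-8.  35.9] [23.7 43.3]
    125 [-3.2 35.9] [24.2 43. ]
    130 [-4.2 36.3] [21.8 43.4]
```

Call:
servo_tool(
  rows=[
    {"slide":[0.3,0,0],"turn":[0,0,0],"grip":-1},
    {"slide":[0.3,0,0],"turn":[0,0,0],"grip":-1},
    {"slide":[0,0,0],"turn":[0,0,0],"grip":-1},
  ],
)

```text
t: 19.75
position: [0.545, 0.0314, 0.1209]
tcp_rot: [3.125, 0.316, 0.007]
contact_force: [-0.0, -0.1, 0.7]
width: 0.0003
grasp_force: 0.0
```

```bash
python3 m5.py
```

```text
wrist 111 x [17.8 25.4 28.4] y [38.  41.8 47.6] z [112.5 129.5]
  top slope rad [0.009 0.059] ctr [ 25.3  43.  128.1]
    115 [24.9 41.2] [26.7 41.8]
    120 [17.7 38. ] [27.8 41.8]
    125 [22.9 38.6] [28.7 47.1]
    130 [23.8 39.2] [27.8 47.6]Traceback (most recent call last):
  File "m5.py", line 7, in <module>
    q=l[m];print(n,len(q),"x",np.percentile(q[:,0],[2,50,98]).round(1),"y",np.percentile(q[:,1],[2,50,98]).round(1),"z",np.percentile(q[:,2],[2,98]).round(1))
                              ~~~~~~~~~~~~~^^^^^^^^^^^^^^^^^^
    return _quantile_unchecked(
        a, q, axis, out, overwrite_input, method, keepdims, weights)
    return _ureduce(a,
                    func=_quantile_ureduce_func,
    ...<5 lines>...
                    overwrite_input=overwrite_input,
                    method=method)
    r = func(a, **kwargs)
    result = _quantile(arr,
                       quantiles=q,
    ...<2 lines>...
                       out=out,
                       weights=wgt)
    slices_having_nans = np.isnan(arr[-1, ...])
                                  ~~~^^^^^^^^^
IndexError: index -1 is out of bounds for axis 0 with size 0
```

It sprang back, taking up play in the hole, so the shank itself must roll. I'll push somewhat past upright, then check.

Call:
servo_tool(
  rows=[
    {"slide":[-0.2,0,0],"turn":[0,0,0],"grip":-1},
    {"slide":[-0.2,0,0],"turn":[0,0,0],"grip":-1},
    {"slide":[-0.1,0,0],"turn":[0,0,0],"grip":-1},
    {"slide":[-0.1,0,0],"turn":[0,0,0],"grip":-1},
    {"slide":[-0.05,0,0],"turn":[0,0,0],"grip":-1},
    {"slide":[-0.05,0,0],"turn":[0,0,0],"grip":-1},
    {"slide":[0,0,0],"turn":[0,0,0],"grip":-1},
  ],
)

```text
t: 20.55
position: [0.5141, 0.0258, 0.1206]
tcp_rot: [-3.126, -0.315, 0.0]
contact_force: [0.1, 0.4, 0.2]
width: 0.0004
grasp_force: 0.0
```

Call:
servo_tool(
  rows=[
    {"slide":[-0.05,0,0],"turn":[0,0,0],"grip":-1},
    {"slide":[-0.05,0,0],"turn":[0,0,0],"grip":-1},
    {"slide":[0,0,0],"turn":[0,0,0],"grip":-1},
  ],
)

```text
t: 20.85
position: [0.5107, 0.025, 0.1207]
tcp_rot: [3.126, 0.315, 0.002]
contact_force: [0.9, 0.1, 1.3]
width: 0.0006
grasp_force: 0.4
```

Call:
servo_tool(
  rows=[
    {"slide":[0.3,0,0],"turn":[0,0,0],"grip":-1},
    {"slide":[0.4,0,0],"turn":[0,0,0],"grip":-1},
    {"slide":[0.2,0,-0.6],"turn":[0,0,0],"grip":-1},
    {"slide":[0,0,-0.8],"turn":[0,0,0],"grip":-1},
    {"slide":[0,0,-0.8],"turn":[0,0,0],"grip":-1},
    {"slide":[-0.8,0,-0.3],"turn":[0,0,0],"grip":-1},
    {"slide":[-0.6,0,0],"turn":[0,0,0],"grip":-1},
    {"slide":[0,0,0],"turn":[0,0,0],"grip":-1},
    {"slide":[0,0,0],"turn":[0,0,0],"grip":-1},
  ],
)

```text
t: 21.75
position: [0.4917, 0.021, 0.2208]
tcp_rot: [3.126, 0.315, 0.002]
contact_force: [0.7, 0.1, -0.9]
width: 0.0003
grasp_force: 0.0
```

```bash
python3 m5.py
```

```text
wrist 454 x [ 6.6 17.3 27.8] y [37.8 44.  50. ] z [125.6 132.8]
  top slope rad [-0.217 -0.03 ] ctr [ 17.1  44.1 129.8]
    125 [ 7.4 37.6] [28.4 50.3]
    130 [ 5.8 37.6] [27.9 50.1]
    135 [ 6.8 39.3] [10.8 47.1]
side 124 x [ 7.1 19.3 30.5] y [38.3 40.6 51.1] z [104.3 133.5]
  top slope rad [-0.203  0.092] ctr [ 20.   43.8 129.8]
    105 [ 4.9 38.7] [25.1 42.1]
    110 [ 5.1 38.4] [27.2 43.7]
    115 [ 7.4 38.4] [28.6 44.7]
    120 [ 7.  38.6] [29.6 51.5]
    125 [10.5 38.2] [31.  52.7]
    130 [ 9.  37.6] [30.9 51.2]
    135 [11.2 38.3] [18.5 46.9]
scene 77 x [-0.5  9.6 26.4] y [35.1 38.5 47.3] z [103.1 130. ]
    105 [ 0.3 34.9] [25.1 47.5]
    110 [-0.9 35. ] [23.4 47.2]
    115 [-0.5 36.1] [23.4 48.6]
    120 [ 3.8 36.2] [29.6 45.1]
    125 [ 4.6 35.2] [27.7 42.8]
    130 [ 7.3 37.8] [21.9 43.6]
```

The tilt is unchanged, so the previous push only used up play. I'll push further past upright so the shank actually rolls, watching the force.

Call:
servo_tool(
  rows=[
    {"slide":[0.6,0,0],"turn":[0,0,0],"grip":-1},
    {"slide":[0.5,0,0],"turn":[0,0,0],"grip":-1},
    {"slide":[0,0,0.5],"turn":[0,0,0],"grip":-1},
    {"slide":[0,0,0.6],"turn":[0,0,0],"grip":-1},
    {"slide":[0,0,0.6],"turn":[0,0,0],"grip":-1},
    {"slide":[0,0,0.6],"turn":[0,0,0],"grip":-1},
    {"slide":[-0.1,0,0.2],"turn":[0,0,0],"grip":-1},
    {"slide":[-0.2,0,0],"turn":[0,0,0],"grip":-1},
    {"slide":[-0.15,0,0],"turn":[0,0,0],"grip":-1},
    {"slide":[-0.1,0,0],"turn":[0,0,0],"grip":-1},
    {"slide":[-0.1,0,0],"turn":[0,0,0],"grip":-1},
    {"slide":[0,0,0],"turn":[0,0,0],"grip":-1},
  ],
)

```text
t: 23.1
position: [0.509, 0.0244, 0.1217]
tcp_rot: [3.125, 0.315, 0.004]
contact_force: [1.0, -0.0, 0.2]
width: 0.0006
grasp_force: 0.5
```

Call:
servo_tool(
  rows=[
    {"slide":[-0.05,0,0],"turn":[0,0,0],"grip":-1},
    {"slide":[-0.05,0,0],"turn":[0,0,0],"grip":-1},
    {"slide":[0,0,0],"turn":[0,0,0],"grip":-1},
  ],
)

```text
t: 23.4
position: [0.5046, 0.0237, 0.1208]
tcp_rot: [3.126, 0.315, 0.001]
contact_force: [0.6, -0.0, 0.8]
width: 0.0005
grasp_force: 0.8
```

Call:
servo_tool(
  rows=[
    {"slide":[-0.05,0,0],"turn":[0,0,0],"grip":-1},
    {"slide":[-0.05,0,0],"turn":[0,0,0],"grip":-1},
    {"slide":[0,0,0],"turn":[0,0,0],"grip":-1},
  ],
)

```text
t: 23.7
position: [0.4999, 0.0231, 0.1204]
tcp_rot: [-3.126, -0.315, 0.002]
contact_force: [0.3, -0.0, 0.8]
width: 0.0008
grasp_force: 0.5
```

```bash
sed -i 's/    q=l\[m\];/    q=l[m]\n    if len(q)<3: continue\n    /' m5.py; python3 m5.py; python3 -c "
from h import *
sd=cam('side')[0];sc=cam('scene')[0]
cv2.imwrite('pics/9.png',np.hstack([cv2.resize(sd[165:245,225:305],(400,400),interpolation=2),cv2.resize(sc[165:225,205:265],(400,400),interpolation=2)]))"
```

```text
wrist 140 x [-22.6 -17.6   3.9] y [37.4 42.9 48.8] z [125.6 143.9]
  top slope rad [0.53  0.136] ctr [-14.6  43.2 132.4]
    125 [-23.7  37.4] [-20.8  38.5]
    130 [-21.7  38.5] [-7.6 48.9]
    135 [-16.2  42.6] [-8.6 46.2]
side 11 x [-7.8 -6.1 -4.3] y [40.1 40.9 42.5] z [106.4 120.5]
    110 [-7.6 40. ] [-4.2 42.6]
    115 [-7.8 40.7] [-4.6 41.2]
scene 88 x [-29.  -18.7   4.1] y [34.8 38.8 47.3] z [101.5 130.9]
    100 [-20.5  37.3] [-18.6  45.6]
    105 [-23.4  34.9] [-4.1 47.1]
    110 [-25.5  34.7] [ 4. 45.]
    115 [-27.8  34.8] [ 3.5 45.3]
    120 [-29.7  34.8] [ 5.1 48.5]
    125 [-29.9  35.5] [ 4.3 47.9]
    130 [-23.7  36.4] [-8.9 45.2]
```

View pics/9.png

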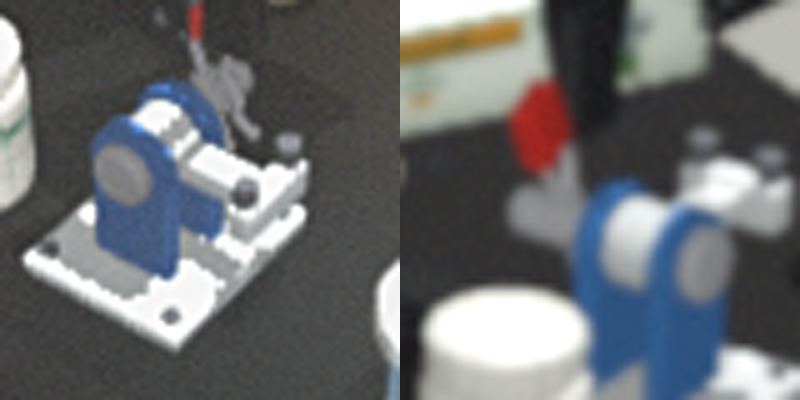

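Left (side) crop: the clip now leans toward −x, with the sprung leg visible beyond the shank at (240,110). Next I'll back off and measure how it rests.

Call:
servo_tool(
  rows=[
    {"slide":[0.3,0,0],"turn":[0,0,0],"grip":-1},
    {"slide":[0.4,0,0],"turn":[0,0,0],"grip":-1},
    {"slide":[0.4,0,-0.6],"turn":[0,0,0],"grip":-1},
    {"slide":[0,0,-0.8],"turn":[0,0,0],"grip":-1},
    {"slide":[0,0,-0.8],"turn":[0,0,0],"grip":-1},
    {"slide":[-0.6,0,-0.3],"turn":[0,0,0],"grip":-1},
    {"slide":[-0.4,0,0],"turn":[0,0,0],"grip":-1},
    {"slide":[0,0,0],"turn":[0,0,0],"grip":-1},
    {"slide":[0,0,0],"turn":[0,0,0],"grip":-1},
  ],
)

```text
t: 24.85
position: [0.5052, 0.0239, 0.2206]
tcp_rot: [3.126, 0.315, 0.001]
contact_force: [0.0, -0.0, 0.1]
width: 0.0003
grasp_force: 0.0
```

```bash
python3 m5.py
```

```text
wrist 230 x [-10.1  -2.6   1.8] y [38.5 45.2 51.4] z [107.3 128. ]
    105 [-14.2  36.6] [ 1.9 50.6]
    110 [-12.1  37.5] [ 2.  51.4]
    115 [-10.4  38.5] [ 0.8 51.3]
    120 [-6.1 40.2] [-1.3 52. ]
    125 [-6.4 40.3] [-2.8 50.2]
    130 [-5.4 42. ] [-4.4 47.6]
side 134 x [-22.3  -8.5   3.1] y [37.3 41.7 50.8] z [104.8 134.7]
  top slope rad [-0.015  0.293] ctr [-10.5  44.  130.4]
    105 [-16.8  37.2] [-7.1 40.5]
    110 [-16.8  36.2] [ 4.9 49.2]
    115 [-20.5  37.2] [ 5.5 50. ]
    120 [-22.2  37.8] [ 1.7 52.7]
    125 [-22.5  37.4] [ 1.4 50.3]
    130 [-23.1  38.7] [-0.6 51.7]
    135 [-11.3  42.4] [-4.7 49.6]
scene 74 x [-28.3 -19.9  -0.7] y [34.9 39.3 45.1] z [102.2 130.2]
    105 [-22.7  34.9] [-0.8 45.2]
    110 [-23.1  35. ] [-0.6 43.6]
    115 [-25.7  35. ] [ 1.2 45.8]
    120 [-28.8  35.7] [-6.5 43.7]
    125 [-29.1  34. ] [-6.5 43.7]
    130 [-25.8  35.1] [-10.8  42.3]
```

It now rests leaning −x by about 0.3 rad. I'll nudge it back from the −x side until upright.

Call:
servo_tool(
  rows=[
    {"slide":[-0.8,0,0],"turn":[0,0,0],"grip":-1},
    {"slide":[-0.77,0,0],"turn":[0,0,0],"grip":-1},
    {"slide":[0,0,0],"turn":[0,0,0],"grip":-1},
    {"slide":[0,0,0.5],"turn":[0,0,0],"grip":-1},
    {"slide":[0,0,0.6],"turn":[0,0,0],"grip":-1},
    {"slide":[0,0,0.6],"turn":[0,0,0],"grip":-1},
    {"slide":[0,0,0.6],"turn":[0,0,0],"grip":-1},
    {"slide":[0,0,0.2],"turn":[0,0,0],"grip":-1},
    {"slide":[0.2,0,0],"turn":[0,0,0],"grip":-1},
    {"slide":[0.15,0,0],"turn":[0,0,0],"grip":-1},
    {"slide":[0.1,0,0],"turn":[0,0,0],"grip":-1},
    {"slide":[0.1,0,0],"turn":[0,0,0],"grip":-1},
    {"slide":[0.05,0,0],"turn":[0,0,0],"grip":-1},
    {"slide":[0.05,0,0],"turn":[0,0,0],"grip":-1},
    {"slide":[0,0,0],"turn":[0,0,0],"grip":-1},
  ],
)

```text
t: 26.5
position: [0.4686, 0.0165, 0.1208]
tcp_rot: [3.126, 0.315, 0.001]
contact_force: [-0.6, 0.5, -0.0]
width: 0.0002
grasp_force: 0.2
```

```bash
python3 m5.py
```

```text
wrist 1566 x [-9.8  5.5 14.5] y [36.3 42.2 48. ] z [109.7 134. ]
  top slope rad [-0.023 -0.023] ctr [  3.5  42.1 132.4]
    105 [-10.2  34.7] [14.5 46.8]
    110 [-9.9 34.8] [14.7 49.9]
    115 [-10.4  34.9] [14.8 49.8]
    120 [-10.1  35.2] [14.5 49.5]
    125 [-11.4  36. ] [14.7 48.9]
    130 [-11.3  35.7] [14.7 48.2]
    135 [-8.5 36.3] [14.5 47.5]
side 135 x [-6.   8.4 17.5] y [36.4 39.  47.8] z [106.4 134.3]
  top slope rad [-0.057  0.282] ctr [  6.3  41.5 131.5]
    105 [-3.1 36.8] [16.3 46.5]
    110 [-5.9 36.2] [17.6 46.4]
    115 [-6.1 36.6] [16.8 46.5]
    120 [-6.6 37. ] [17.9 44.1]
    125 [-5.7 36.7] [17.  47.8]
    130 [-7.4 35.4] [17.5 48.4]
    135 [-5.1 36.4] [14.7 47.8]
scene 51 x [-12.2   4.5  15. ] y [30.8 35.5 39.1] z [106.4 138.3]
    110 [-2.2 35.4] [15.  37.4]
    115 [-12.2  32.4] [17.4 38. ]
    120 [-13.3  31.6] [14.  38.3]
    125 [-10.7  33.3] [ 8.  36.2]
    130 [-4.1 34. ] [12.2 40.8]
```

Upright now. Backing off to check that it stays.

Call:
servo_tool(
  rows=[
    {"slide":[-0.1,0,0],"turn":[0,0,0],"grip":-1},
    {"slide":[-0.4,0,0],"turn":[0,0,0],"grip":-1},
    {"slide":[0,0,-0.6],"turn":[0,0,0],"grip":-1},
    {"slide":[0,0,-0.8],"turn":[0,0,0],"grip":-1},
    {"slide":[0,0,-0.8],"turn":[0,0,0],"grip":-1},
    {"slide":[0.6,0,-0.3],"turn":[0,0,0],"grip":-1},
    {"slide":[0.4,0,0],"turn":[0,0,0],"grip":-1},
    {"slide":[0,0,0],"turn":[0,0,0],"grip":-1},
    {"slide":[0,0,0],"turn":[0,0,0],"grip":-1},
  ],
)

```text
t: 27.55
position: [0.4867, 0.0206, 0.22]
tcp_rot: [-3.125, -0.316, 0.004]
contact_force: [-0.2, -0.3, 0.2]
width: 0.0004
grasp_force: 0.0
```

```bash
python3 m5.py; python3 -c "
from h import *
sd=cam('side')[0];sc=cam('scene')[0];w=cam('wrist')[0]
np.savez('fin',sd=sd,sc=sc,w=w)
cv2.imwrite('pics/10.png',np.hstack([cv2.resize(sd[165:245,225:305],(400,400),interpolation=2),cv2.resize(sc[165:225,205:265],(400,400),interpolation=2)]))"
```

```text
wrist 540 x [-10.6   4.2  12.9] y [37.8 43.8 49.4] z [110.5 134.3]
  top slope rad [-0.031 -0.023] ctr [  1.6  43.6 132.4]
    110 [11.4 39.7] [13.2 48.9]
    115 [11.8 39. ] [13.2 48.8]
    120 [ 9.8 38.3] [12.8 49.5]
    125 [ 7.9 37.5] [13.  49.4]
    130 [-11.4  37.7] [12.4 49.6]
    135 [-9.9 38.5] [11.7 49.3]
side 131 x [-6.8  7.3 16.2] y [37.7 40.  49.2] z [106.3 134.7]
  top slope rad [-0.071  0.21 ] ctr [  5.5  42.6 131.5]
    105 [-3.3 38.9] [14.5 49. ]
    110 [-5.9 37.3] [15.4 48.4]
    115 [-5.7 37.7] [16.7 49.2]
    120 [-6.  38.1] [16.4 49.2]
    125 [-6.8 37.5] [15.5 47.4]
    130 [-7.5 37.9] [15.4 49.5]
    135 [-6.9 38.4] [13.8 49.7]
scene 79 x [-12.2  -4.2  13.6] y [35.1 38.3 43.9] z [105.5 133.1]
  top slope rad [0.142 0.147] ctr [ -3.   38.4 130.1]
    105 [-9.7 36.7] [12.9 43.9]
    110 [-10.8  35.5] [14.2 43.7]
    115 [-12.5  35.1] [15.6 43. ]
    120 [-10.1  35.1] [13.  43.7]
    125 [-14.2  34.2] [ 8.8 44.6]
    130 [-11.9  35.5] [ 9.1 43.6]
```

View pics/10.png

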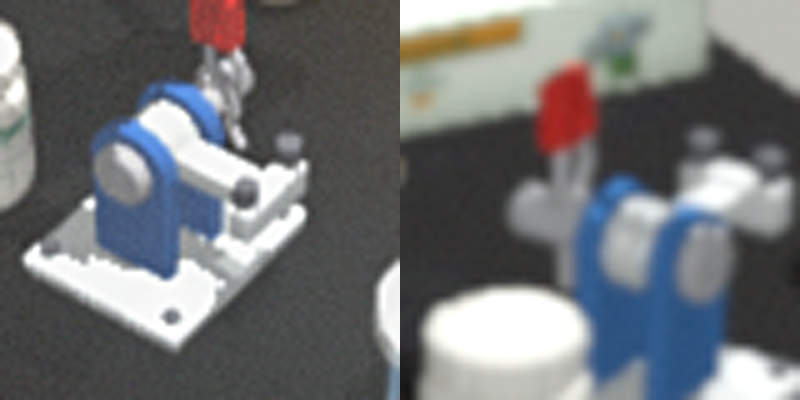

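The side crop shows the grip upright at (217,25) with the sprung leg round the shank at (240,120). The scene crop shows the leg coming out below the shank at (565,270) and the head against the cheek. The grip top matches the seated height, so I'm handing in.

```bash
python3 -c "
from cell import manip
print(manip.job_done())"
```

```text
the job is handed in; nothing more can be done
None
```

The job is handed in: the pin is home, and the clip is through the cross hole with its collar on the shank, its sprung leg round it and standing near upright; it first leaned about 0.2 rad, so I nudged it upright with the closed fingers before handing in.

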